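# Level the laboratory balance and lower its cover

## Robot

A 7-joint arm with a two-finger parallel gripper is mounted at the origin on the work surface. World frame = base frame: x ahead of the robot, y to its left, z up, the work surface at z = 0. Lengths are in m, angles in rad, forces in N, time in s.
With the tool pointing down it reaches from about 0.4 to 0.9 m from the base axis. Payload 5.6 kg.
Tool frame: the origin (TCP) lies midway between the tips of the shut fingers; the grasp point (between the pads) lies 19 mm behind it; y points along the fingers, z is the direction in which the jaws open and shut, and the axes are right-handed (so a half turn about y gives the same grasp; the last joint's range is limited). The gripper opens to 92 mm and grips with 3 to 60 N. Pads are 20 mm wide; open, the fingers measure 128 mm over their backs; the gripper's body (75 mm by 189 mm) begins 69 mm behind the grasp point.
Start: joints at [1.232, 0.468, -0.012, 1.603, 0.006, 1.071, -0.056], TCP at [0.189, -0.622, 0.215] pointing down, gripper open.
Joint ranges: [-2.53, 2.53], [-0.31, 2.02], [-1.57, 1.55], [0.28, 2.44], [-1.29, 4.43], [0.15, 1.84], [-2.92, 2.92]. Speed limits (rad/s): [2.57, 2.57, 3.14, 3.14, 3.14, 3.14, 3.14].

## Interface

Orientations are given as a 3x3 rotation matrix whose columns are the frame's x, y, z axes.
In Python, from station import env, effector, solver, viewer, workorder, search_frame, tip_of gives the robot as it stands. Calls block until the motion is done:
- env.reach(position, orientation): joint-space move of the TCP to a pose.
- env.movel(position, frame=None, rate=0.15): straight line of the TCP; frame=None keeps the orientation; rate is the mean speed in m/s.
- env.goto_joints(angles): joint-space move.
- effector.release() and effector.grasp(squeeze=None): open the fingers fully, or close them until they stop; squeeze is the grip in N (None keeps the last).
- env.pause(seconds).
- solver.inverse_kinematics(position, orientation): joint angles nearest the present ones, or None.
- env.sense(): the state.
- viewer.read_camera(name): name is "side" or "top" or "wrist"; returns (picture, depth): 420x560x3 uint8, red, green, blue; 420x560 float32, m along the optical axis (not along the pixel's ray), 0 where there is no reading.
- viewer.camera_info(name): a dict with "intrinsics" (3x3 intrinsics, pixels), "eye" and "rotation" of the camera in the world; the wrist camera has in their place "T_tool_cam" (4x4, takes a point from camera to tool coordinates, whose origin is the TCP and whose axes are the tool frame's). Camera axes: x right, y up, looking along -z (the intrinsics and any distortion apply to the point x, -y, -z); pixel columns grow to the right and rows downward; lengths in m; the calibration is good to about 2 mm. A picture is of the moment at which its call begins: read the wrist's pose just before it. camera_info takes no time and is no camera call.
A pose or a line that the arm cannot do raises env.PlanningError and nothing moves.
- workorder.finish_job(): hands the job in, once; it reports no verdict.
Trained networks look in the newest picture that a camera, given by its name, has taken for a name from the list of things; names that differ only in an ending like _2 or _b are one class to them, and where a whole thing is asked for, a point or a joint stands for the part that bears it (a point fixed in the world has none). Each returns a list of dicts, best first, with "score" (0 to 1); they miss things now and then, are a little off and sometimes report something else, mostly with a low value. They report only what shows in the picture. A call takes as long as a camera call.
- search_frame(camera, name): "at" ([x, y, z] in m, in world coordinates, good to about 4 mm: the middle of the surface that is visible of it).
- tip_of(camera, name): "at" ([x, y, z] in m, in world coordinates, good to about 4 mm: a listed point, or the origin of a listed thing).
The state is a dict: "t": time; "joint_positions": joint angles; "joint_velocities": joint speeds; "tau": joint torques, N m; "ee_pos": TCP position; "tcp_rot": TCP orientation; "wrist_force": force on the tool from outside, world axes, zero at the start; "moment": the same for the moment, N m; "gripper_width": finger opening in m.
Only numpy, scipy, OpenCV 4.12 (cv2) and the standard library are available. Lean on these libraries where they do the work, as an engineer would, in place of code of your own. Each camera call takes 0.05 s, during which the arm holds its last target. There are 200 camera calls.

## Task

Set up the balance and close it: turn its tilt knob until the deck is level (the bubble sits between the two lines of the vial) and let go of the knob. Then swing the standing cover forward to about half open, let go so that it rests there by its own hinge, take hold of it afresh and lower it gently until it is fully shut, without letting it drop. Leave the deck level and the other things on the bench where they are.

Things in the scene. Friction and masses are not known exactly. Their poses are not given: they have to be found in the camera images.
- balance: Fixed foot plate of a white and grey laboratory balance, 250 x 370 mm, turned about z only. Origin on the bench; x runs away from the robot (up to the yaw) towards the cover's hinge, y left, z up. Offsets below are in this frame, deck level. The white deck on it (x -130 to +110, y -200 to +170, top at z 46 mm) pivots about y at x 110, z 34 mm.
- deck (a joint): Tilt of the deck (rad): 0 level, positive front (robot side) down. It starts 0.015 to 0.033 front down. It is held by the knob: deck = 0.0375 - 0.025 x knob. Within about +-0.007 the bubble lies between its lines.
- tray (a point): Middle of the mouth of the open tray on the deck (x 2, y 0, z 91 mm): walls 6 mm thick, x -85 to +90, y -100 to +100 mm, 45 mm high, a steel pan inside. The cover shuts it.
- vial (a point): Middle of the top of the tubular spirit level on the left of the deck (x -10, y +135, z 58 mm), 60 mm long, along x, two black lines 15 mm apart about its middle. The white 8 mm round bubble shifts towards +x (uphill) by 0.45 mm per 0.001 rad of front-down tilt.
- knob (a joint): Turn of the tilt knob (rad), growing clockwise seen from above, which raises the front of the deck; range 0 to 2.4, level at 1.5, so 0.6 to 1.35 rad clockwise from the start. Turns stiffly (about 0.17 N m) and stays where it is left.
- knob_grip (a point): Grip point of the black tilt knob at the right front of the deck (x -60, y -155, z 83 mm): on its vertical axis, the middle of an upright bar grip 46 mm long (the point's x), 14 mm thick (its y), 32 mm high (16 mm up and down from here) on a round 48 mm disc. The point turns with the knob; at knob = 0 its axes are the balance's.
- cover (a joint): Opening angle of the cover (rad): 0 shut on the tray rim (its stop), 1.95 furthest back. It starts standing open at 1.6 to 1.85. The stiff hinge (0.36 N m friction) holds the cover where it is left above about 0.85 rad; lower than that its 0.45 kg may drop it. At 0.85 to 0.3 rad it may stay or fall.
- cover_hinge (a point): Middle of the cover's hinge line (along y), at x 90, y 0, z 92 mm. The cover is a flat grey plate 175 mm long (hinge to free edge), 206 mm wide, 10 mm thick. Axes are the cover's: -x to the free edge, z out of its outer face (up when shut); the plate lies at z 0 to 10 mm.
- cover_edge (a point): Middle of the cover's free edge, mid-thickness: 175 mm from the hinge along the cover's -x and 5 mm along its z. Axes as cover_hinge. The edge can be pinched across the 10 mm thickness; held like this the cover cannot be shut, for the inner finger is caught by the tray.
- cover_handle (a point): Middle of the round steel bar handle on the cover's outer face (12 mm thick, 100 mm long along y, its centre 36 mm off the outer face): 105 mm from the hinge along the cover's -x and 46 mm along its z. Axes as cover_hinge.
- weight: Bystander: steel cylinder weight with a knob on top, 38 mm wide, 62 mm high, standing left of the balance; origin under its centre.
- jar: Bystander: jar, 56 mm wide, 70 mm high, standing left of the balance; origin under its centre.
- screwdriver: Bystander: screwdriver with a black handle, 200 mm long, 26 mm thick, lying right of the balance; origin under its middle.

How it is judged:
On the way, in this order (a step that is already met when the one before it is completed fails the run):
1. the deck is level and the knob has been let go (value of joint deck between -0.009 and 0.009 rad and contact force between the fingers and knob below 0.1 N), for 0.2 s.
2. the cover rests about half open (0.7 to 1.35 rad), let go and still (value of joint cover between 0.7 and 1.35 rad and contact force between each of the arm, the fingers and cover below 0.1 N and velocity of joint cover between -0.05 and 0.05 rad/s), for 0.2 s.
At the end, for the whole second after the job is handed in: The cover is shut to within 0.025 rad (about 4 mm at its free edge) and still, and the deck is level to within 0.01 rad (the bubble between its lines) (value of joint cover below 0.025 rad and value of joint deck between -0.01 and 0.01 rad and velocity of joint cover between -0.05 and 0.05 rad/s); the robot touches nothing.
It fails at once if the cover drops or is slammed: it closes faster than 1.2 rad/s in its last 0.5 rad (value of joint cover below 0.5 rad and velocity of joint cover below -1.2 rad/s).
It fails at once if a bystander is pushed more than 25 mm (distance of any of weight, jar, screwdriver from where it was at the start of the episode above 0.025 m).
It also fails if it takes over 61 s, if anything falls off the work surface, if the arm or the gripper's body presses on something with over 40 N, if the wrist force passes 120 N, or if a joint passes its speed limit or range.

## Working session

There is one attempt and no reset: what is moved stays moved. The work goes in short steps, each a Python script; the robot and the scene stay as the last script left them, time stands still between calls to the robot, and variables do not carry over. Pictures are saved under pics/ and viewed, about 8 in all and at most 12, crops included, and the job is handed in when it is done.

```bash
mkdir -p pics; ls
python3 - <<'E'
from station import *
import cv2, numpy as np
for c in ("top","side"):
    p,d=viewer.read_camera(c); cv2.imwrite(f"pics/{c}0.png",p[:,:,::-1])
    i=viewer.camera_info(c); print(c,np.round(i["intrinsics"],1).tolist(),np.round(i["eye"],3),np.round(i["rotation"],3).tolist(),[k for k in i])
    for n in ("balance","knob_grip","vial","tray","cover_hinge","cover_edge","cover_handle","weight","jar","screwdriver"):
        print(n,[(np.round(r["at"],3).tolist(),round(r["score"],2)) for r in tip_of(c,n)[:2]])
print(env.sense()["t"])
E
```

```text
pics
top [[466.7, 0.0, 282.8], [0.0, 466.7, 219.1], [0.0, 0.0, 1.0]] [0.472 0.035 1.417] [[0.022, 0.997, -0.078], [-0.999, 0.02, -0.025], [-0.024, 0.078, 0.997]] ['intrinsics', 'eye', 'rotation']
balance [([0.54, 0.064, 0.004], 0.65)]
knob_grip [([0.45, -0.073, 0.077], 0.72)]
vial [([0.552, 0.201, 0.052], 0.76), ([0.54, 0.064, 0.002], 0.73)]
tray [([0.545, 0.064, 0.088], 0.72)]
cover_hinge [([0.623, 0.049, 0.093], 0.89)]
cover_edge [([0.635, 0.042, 0.263], 0.91)]
cover_handle [([0.673, 0.04, 0.192], 0.96)]
weight [([0.554, 0.196, 0.055], 0.68)]
jar [([0.56, 0.396, 0.001], 0.65)]
screwdriver [([0.514, -0.291, 0.002], 0.68)]
side [[419.1, 0.0, 281.7], [0.0, 419.1, 206.5], [0.0, 0.0, 1.0]] [0.19  0.789 0.66 ] [[-0.884, 0.25, -0.396], [-0.468, -0.474, 0.746], [-0.001, 0.844, 0.536]] ['intrinsics', 'eye', 'rotation']
balance [([0.541, 0.065, -0.004], 0.93)]
knob_grip [([0.45, -0.078, 0.08], 0.48)]
vial [([0.451, -0.076, 0.079], 0.74), ([0.558, 0.199, 0.056], 0.66)]
tray [([0.543, 0.064, 0.085], 0.73)]
cover_hinge [([0.626, 0.045, 0.088], 0.87)]
cover_edge [([0.634, 0.046, 0.261], 0.88), ([0.543, 0.065, 0.086], 0.16)]
cover_handle [([0.678, 0.042, 0.198], 0.56)]
weight [([0.724, 0.347, 0.001], 0.62)]
jar [([0.56, 0.394, -0.0], 0.83), ([0.635, 0.043, 0.263], 0.7)]
screwdriver [([0.514, -0.288, 0.004], 0.9)]
1.1
```

View pics/top0.png

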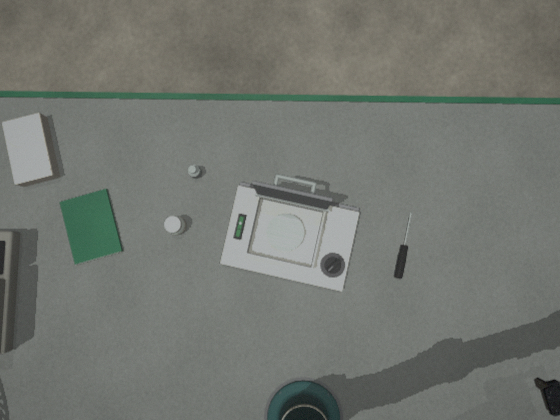

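View pics/side0.png

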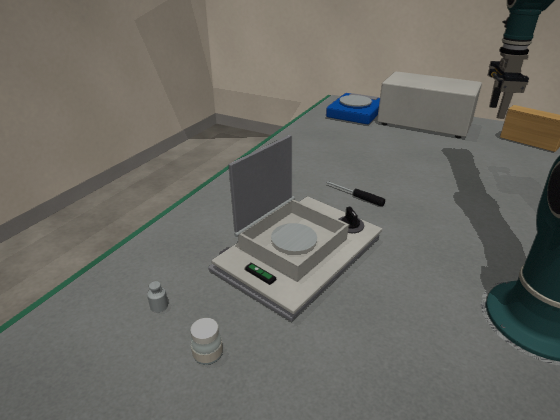

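The cover stands near-vertical, the knob is at the right front and the vial at the left. I'll fit the balance frame next, check IK for the whole plan and look at the knob from close by.

```bash
cat > h.py <<'E'
from station import *
import cv2, numpy as np
from numpy import cos, sin
B0=np.array([.5415,.0645]); YAW=-0.2   # overwritten by fit below
m={(0,0):[(.540,.064),(.541,.065)],(-.06,-.155):[(.45,-.073),(.45,-.078)],(-.01,.135):[(.552,.201),(.558,.199)],
   (.002,0):[(.545,.064),(.543,.064)],(.09,0):[(.623,.049),(.626,.045)]}
P=np.array([k for k in m for _ in m[k]]);Q=np.array([q for k in m for q in m[k]])
p0,q0=P.mean(0),Q.mean(0);a,b=P-p0,Q-q0
YAW=np.arctan2((a[:,0]*b[:,1]-a[:,1]*b[:,0]).sum(),(a*b).sum())
R2=np.array([[cos(YAW),-sin(YAW)],[sin(YAW),cos(YAW)]]);B0=q0-R2@p0
def W(x,y,z): return np.r_[B0+R2@np.array([x,y]),z]      # balance -> world
def D(x,y,z): return np.r_[R2@np.array([x,y]),z]
def rot(yt,zt): return np.c_[np.cross(yt,zt),yt,zt]       # tool axes from approach, jaw
def down(ang): return rot(np.array([0,0,-1.]),np.array([cos(ang),sin(ang),0]))
def cov(th,r,h):  # point on cover: r from hinge, h out of face; balance (x,z)
    return np.array([.09-r*cos(th)+h*sin(th), .092+r*sin(th)+h*cos(th)])
def tilt(phi,flip=1):  # approach direction in balance xz: (-sin phi, -cos phi); jaw perpendicular
    return rot(D(-sin(phi),0,-cos(phi)), flip*D(cos(phi),0,-sin(phi)))
def edge_pose(th,flip=1,depth=.019):   # pinching edge, approach towards hinge
    phi=th-np.pi/2 if False else -(np.pi/2-th)
    x,z=cov(th,.175-depth,.005); return W(x,0,z),tilt(phi,flip)
def handle_pose(th,al,flip=1,back=.012,lift=0,off=0):
    phi=th-al; x,z=cov(th,.105,.046); R=tilt(phi,flip)
    return W(x,0,z)+R[:,1]*(back-lift)+D(cos(phi),0,-sin(phi))*off,R
def snap(c,name,box=None,scale=1):
    p,d=viewer.read_camera(c)
    q=p if box is None else p[box[1]:box[3],box[0]:box[2]]
    cv2.imwrite(f"pics/{name}.png",cv2.resize(q[:,:,::-1],None,fx=scale,fy=scale,interpolation=cv2.INTER_CUBIC)); return p,d
E
python3 - <<'E'
from h import *
print(B0,YAW,np.abs(b-a@R2.T).max())
for fl in (1,-1):
  for th in (1.7,1.3,.95): print('edge',fl,th,np.round(solver.inverse_kinematics(*edge_pose(th,fl)),2) if solver.inverse_kinematics(*edge_pose(th,fl)) is not None else None)
  for th,al in ((.95,.1),(.95,.35),(.7,.25),(.4,.1),(0,0)):
    q=solver.inverse_kinematics(*handle_pose(th,al,fl)); q2=solver.inverse_kinematics(*handle_pose(th,al,fl,lift=.1))
    print('handle',fl,th,al,None if q is None else np.round(q,2),q2 is None)
  for k in (.3,.9,1.5):
    q=solver.inverse_kinematics(W(-.06,-.155,.074),down(YAW+fl*np.pi/2-k)); print('knob',fl,k,None if q is None else np.round(q,2))
i=viewer.camera_info("wrist"); print(np.round(i["T_tool_cam"],3).tolist(),np.round(i["intrinsics"],1).tolist())
effector.release()
env.reach(W(-.06,-.10,.27),down(YAW+np.pi/2-1.0))
snap("wrist","w1")
for n in("knob_grip","vial"): print(n,tip_of("wrist",n))
print(env.sense()["t"],env.sense()["gripper_width"])
E
```

```text
[0.53926312 0.06478022] -0.19597612708021092 0.00454034633759115
edge 1 1.7 [ 0.34  0.63 -0.69  1.42  0.33  1.35 -0.56]
edge 1 1.3 [ 0.57  0.37 -0.94  1.88  0.57  0.87 -0.84]
edge 1 0.95 [-0.14  0.08 -0.23  2.28  0.98  0.41 -1.41]
handle 1 0.95 0.1 None True
handle 1 0.95 0.35 [ 0.21  0.82 -0.49  1.26  0.11  1.69 -0.45] True
handle 1 0.7 0.25 [ 0.29  0.73 -0.6   1.45  0.19  1.49 -0.52] False
handle 1 0.4 0.1 [ 0.32  0.62 -0.64  1.64  0.23  1.27 -0.56] False
handle 1 0 0 [ 0.4   0.51 -0.75  1.94  0.45  0.87 -0.77] False
knob 1 0.3 [ 0.65  0.46 -0.66  2.14  0.45  0.68  0.76]
knob 1 0.9 [ 0.6   0.44 -0.6   2.14  0.4   0.67  0.2 ]
knob 1 1.5 [ 0.53  0.43 -0.52  2.14  0.34  0.65 -0.35]
edge -1 1.7 [ 0.6   0.93 -1.33  1.4   0.8   1.57  2.27]
edge -1 1.3 [ 0.78  0.57 -1.31  1.87  0.85  1.03  2.1 ]
edge -1 0.95 [ 0.8   0.31 -1.28  2.24  1.28  0.65  1.54]
handle -1 0.95 0.1 None True
handle -1 0.95 0.35 [ 0.47  1.05 -1.12  1.23  0.51  1.81  2.36] True
handle -1 0.7 0.25 [ 0.59  1.08 -1.33  1.43  0.69  1.71  2.21] False
handle -1 0.4 0.1 [ 0.66  1.   -1.33  1.62  0.74  1.51  2.16] False
handle -1 0 0 [ 0.73  0.86 -1.32  1.92  0.93  1.16  1.99] False
knob -1 0.3 [ 0.29  0.38 -0.23  2.16  0.15  0.62 -2.11]
knob -1 0.9 [ 0.17  0.37 -0.09  2.16  0.06  0.61 -2.63]
knob -1 1.5 [-0.88  0.84  1.35  2.22 -1.03  1.   -2.18]
[[0.001, -0.96, -0.282, -0.078], [0.0, 0.282, -0.96, -0.17], [1.0, 0.001, 0.0, 0.0], [0.0, 0.0, 0.0, 1.0]] [[371.2, 0.0, 283.6], [0.0, 371.2, 204.1], [0.0, 0.0, 1.0]]
knob_grip [{'at': [0.4493, -0.0726, 0.0816], 'score': 0.95}]
vial []
3.8167 0.09204792112492956
```

View pics/w1.png

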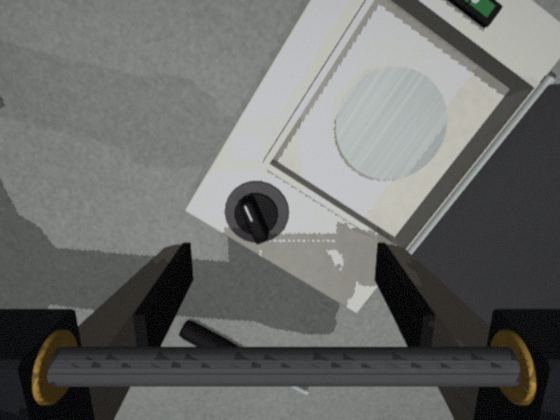

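The bar stands at about k≈0.66 in the picture, (248,198)–(262,238), and the knob's position agrees with the balance fit. I'll grip with the jaws at k=0.95, which clears the tray wall, then turn to k=1.5 and check the vial.

Run:
```python
from h import *
K=np.array([.4498,-.0742]); o=lambda k:down(YAW+np.pi/2-k)
env.reach(np.r_[K,.16],o(.95)); env.movel(np.r_[K,.074],rate=.06)
effector.grasp(40); s=env.sense(); print('grip',s["gripper_width"],np.round(s["wrist_force"],1),np.round(s["moment"],2))
for i,k in enumerate(np.linspace(1.05,1.5,4)):
    env.reach(np.r_[K,.0748+.001*i],o(k))
s=env.sense(); print('turned',s["gripper_width"],np.round(s["wrist_force"],1),np.round(s["moment"],2),s["t"])
effector.release(); env.movel(np.r_[K,.16],rate=.15)
env.reach(W(-.01,.12,.25),o(np.pi/2))
p,d=snap("wrist","w2",(140,60,420,340),2)
print(tip_of("wrist","vial")); print(env.sense()["t"])
```

```text
grip 0.01442400232168364 [-5.3 -0.9 10.7] [-0.34  1.1   0.17]
turned 0.013718519781969129 [ 1.6 -1.  -7.3] [-0.06 -0.16 -0.1 ] 8.1167
[{'at': [0.5545, 0.2008, 0.0563], 'score': 0.88}]
11.25
```

View pics/w2.png

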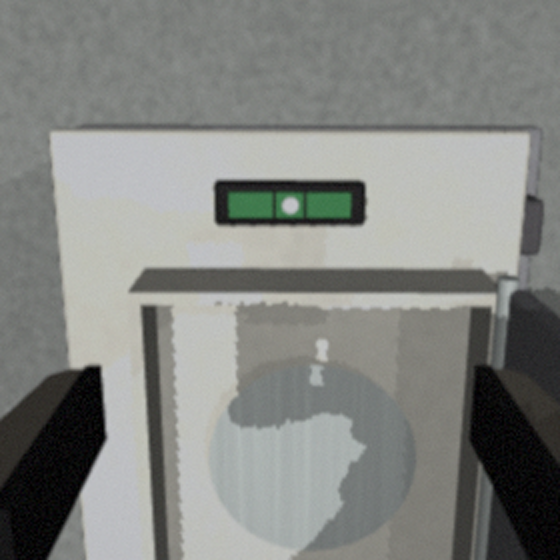

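The bubble sits at (290,205), midway between the lines at x≈275 and 304, so the deck is level. Next I'll pinch the cover edge, swing it to about 0.9 rad and let go.

Run:
```python
from h import *
p,R=edge_pose(1.6); s=env.sense()
env.movel(s["ee_pos"]+[0,0,.13],rate=.25)
env.reach(p-R[:,1]*.09,R)
print('edge wrist',[np.round(r["at"],3).tolist() for r in (viewer.read_camera("wrist") and tip_of("wrist","cover_edge"))], edge_pose(1.6,depth=0)[0])
env.movel(p,rate=.08); effector.grasp(15)
s=env.sense(); print(s["gripper_width"],np.round(s["wrist_force"],1))
try:
    for th in np.linspace(1.6,.9,9)[1:]:
        env.movel(*edge_pose(th),rate=.05); s=env.sense(); print(round(th,2),round(s["gripper_width"],4),np.round(s["wrist_force"],1),np.round(s["joint_positions"],2))
except Exception as e: print(repr(e))
print(env.sense()["t"])
```

```text
edge wrist [[0.638, 0.045, 0.266]] [0.63745465 0.04528682 0.26677938]
0.009941443430875156 [ 2.4 -0.3  0. ]
1.51 0.0095 [-0.4  0.8  0.5] [ 0.28  0.43 -0.56  1.65  0.28  1.08 -0.56]
1.42 0.0099 [-1.3  1.2 -0. ] [ 0.29  0.36 -0.57  1.75  0.31  0.97 -0.59]
1.34 0.0096 [-2.2  0.7  0.9] [ 0.28  0.3  -0.57  1.85  0.34  0.85 -0.65]
1.25 0.0097 [-2.9  1.9  0.9] [ 0.26  0.24 -0.56  1.95  0.4   0.74 -0.72]
1.16 0.0099 [-3.2  2.4  0.8] [ 0.23  0.18 -0.54  2.04  0.49  0.63 -0.83]
1.08 0.0098 [-3.2  3.2 -0. ] [ 0.18  0.14 -0.51  2.14  0.63  0.53 -1.01]
0.99 0.0095 [-3.3  2.4 -0.3] [ 0.1   0.11 -0.47  2.23  0.87  0.45 -1.28]
0.9 0.0098 [-3.1  4.4 -0.5] [ 0.02  0.09 -0.44  2.32  1.21  0.42 -1.66]
18.65
```

Run:
```python
from h import *
effector.release(); env.pause(.4)
R=env.sense()["tcp_rot"]; p=env.sense()["ee_pos"]
env.movel(p-R[:,1]*.08,rate=.12)
env.movel(p-R[:,1]*.08+[0,0,.10],rate=.2)
snap("side","s2",(150,60,450,320),2)
for n in("cover_edge","cover_handle","cover_hinge"): print(n,[np.round(r["at"],3).tolist() for r in tip_of("side",n)[:2]])
print(W(cov(.9,.175,.005)[0],0,cov(.9,.175,.005)[1]),W(cov(.9,.105,.046)[0],0,cov(.9,.105,.046)[1]))
for th in(.85,.9):
 for al in (.35,.4,.45,.5):
  print(th,al,[solver.inverse_kinematics(*handle_pose(th,al,1,.011,l,.008)) is not None for l in (0,.04,.07,.1)])
print(env.sense()["t"])
```

```text
cover_edge [[0.523, 0.067, 0.23]]
cover_handle [[0.603, 0.055, 0.202]]
cover_hinge [[0.628, 0.045, 0.088]]
[0.52468256 0.06767481 0.23219026] [0.59886397 0.05294801 0.20284338]
0.85 0.35 [True, True, True, True]
0.85 0.4 [True, True, True, True]
0.85 0.45 [True, True, True, True]
0.85 0.5 [True, True, True, True]
0.9 0.35 [True, True, True, True]
0.9 0.4 [True, True, True, True]
0.9 0.45 [True, True, True, True]
0.9 0.5 [True, True, True, True]
21.975
```

View pics/s2.png

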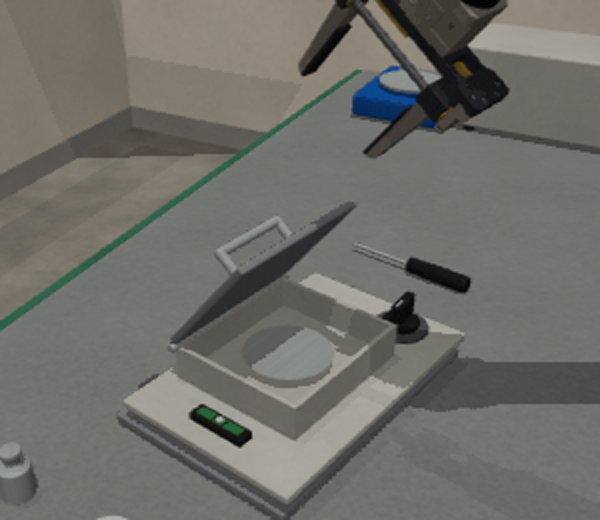

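The side view shows the cover resting at about 0.9 rad: the edge was found at (0.523, 0.067, 0.230) against a model value of (0.525, 0.068, 0.232). The gripper is clear. Next I'll grip the handle afresh and lower it.

Run:
```python
from h import *
H=lambda th,al,l=0,o=0:handle_pose(th,al,1,.011,l,o)
p,R=H(.9,.35,.1,.008)
env.reach(np.r_[p[:2],.42],tilt(.2)); env.reach(p,R)
v=viewer.read_camera("wrist"); print('handle',[np.round(r["at"],3).tolist() for r in tip_of("wrist","cover_handle")],handle_pose(.9,.35,1,0)[0])
env.movel(*H(.9,.35,0,.008),rate=.06); s=env.sense(); print(np.round(s["wrist_force"],1))
effector.grasp(20); s=env.sense(); print('grip',s["gripper_width"],np.round(s["wrist_force"],1),s["t"])
try:
    if .009<s["gripper_width"]<.016:
        for th in np.linspace(.9,-.005,11)[1:]:
            env.movel(*H(th,.35*max(th,0)/.9),rate=.04); s=env.sense(); print(round(th,2),round(s["gripper_width"],4),np.round(s["wrist_force"],1))
except Exception as e: print(repr(e))
snap("side","s3",(150,60,450,320),2); print(env.sense()["t"])
```

```text
handle [[0.6, 0.054, 0.203]] [0.59886397 0.05294801 0.20284338]
[ 0.3 -0.1 -0.7]
grip 0.011390384240006613 [-10.9   0.6  18.5] 26.7
0.81 0.0111 [ 1.8  0.5 -0.7]
0.72 0.0111 [ 2.5  1.2 -2.6]
0.63 0.0111 [ 2.6  1.1 -3.3]
0.54 0.0111 [ 2.2  2.1 -4.5]
0.45 0.0112 [ 2.2  2.3 -4.8]
0.36 0.0111 [ 2.1  2.4 -4.6]
0.27 0.0111 [ 2.7  3.3 -4.2]
0.18 0.0111 [ 2.5  4.6 -4.8]
0.09 0.0115 [ 2.3  3.7 -5.4]
-0.0 0.0113 [0.7 4.  3. ]
30.9083
```

View pics/s3.png

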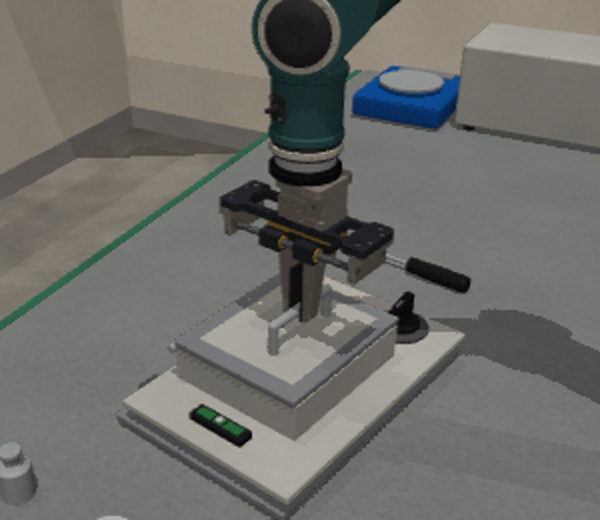

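The cover appears shut on the rim, with the wrist force reversing sign at contact. I'll press lightly to be sure, then release and check.

Run:
```python
from h import *
f=lambda: env.sense()["wrist_force"][2]
for i in range(4):
    if f()>9: break
    env.movel(env.sense()["ee_pos"]+[0,0,-.001],rate=.01); print(round(f(),1))
effector.release(); env.pause(.2)
p=env.sense()["ee_pos"]; env.movel(p+[0,0,.2],rate=.15)
env.movel(W(-.01,.10,.3)+0,frame=down(YAW),rate=.25)
p,d=snap("wrist","w3",(100,20,480,400),1.5)
snap("side","s4",(150,60,450,320),2)
for n in("cover_edge","cover_handle"): print(n,[np.round(r["at"],3).tolist() for r in tip_of("side",n)[:2]],)
for n in ("weight","jar","screwdriver"): print(n,[np.round(r["at"],3).tolist() for r in tip_of("side",n)[:1]])
print(W(-.085,0,.097),W(-.015,0,.138),env.sense()["t"])
```

```text
8.3
8.3
8.7
8.6
cover_edge [[0.457, 0.082, 0.092]]
cover_handle [[0.534, 0.074, 0.135], [0.457, 0.081, 0.09]]
weight [[0.721, 0.342, -0.001]]
jar [[0.56, 0.394, 0.002]]
screwdriver [[0.515, -0.29, -0.002]]
[0.45589019 0.08133176 0.097     ] [0.52455025 0.06770108 0.138     ] 35.75
```

View pics/s4.png

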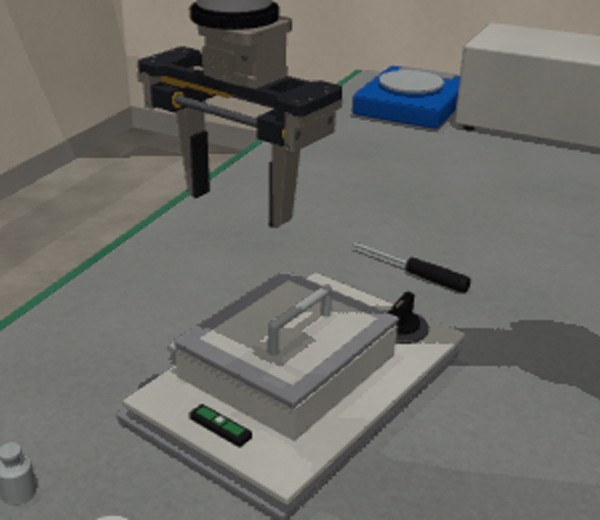

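View pics/w3.png

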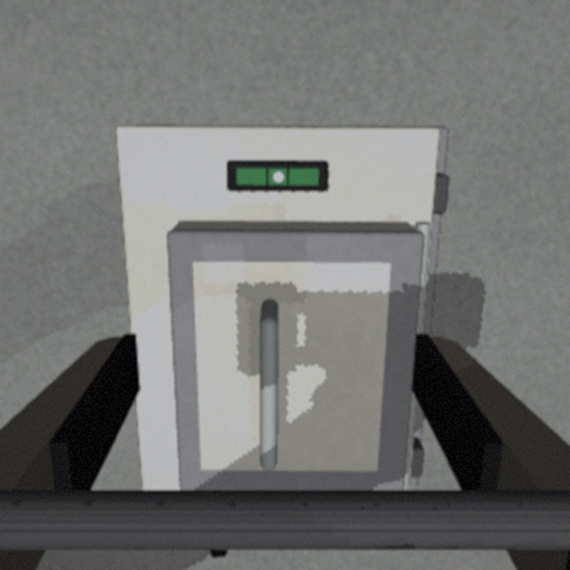

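The bubble is between the lines, the cover lies flat on the rim, and the other things on the bench haven't moved. I'm handing the job in.

```bash
python3 -c "
from station import *
print(workorder.finish_job(), env.sense()['t'])"
```

```text
the job is handed in; nothing more can be done
the job is handed in; nothing more can be done
```

I finished the job and handed it in at about 36 s of the 61 s allowed; no verdict was reported.

**What I did**
1. I gripped the tilt knob, turned it to about 1.5 rad and let go.
2. I pinched the cover by its free edge, swung it to about 0.9 rad and let go, and it stayed there on its hinge.
3. I took the cover afresh by its handle, lowered it slowly until it was shut, pressed it lightly (about 9 N), released it and backed off.

**Last checks**
- **Deck:** the bubble was midway between the lines, both after turning the knob and at the end.
- **Cover:** it looks flat on the tray rim. The network put its free edge at z 92 mm against 97 mm expected when shut, about 1 mm outside its stated 4 mm accuracy.
- **Bystanders:** the jar and screwdriver were found within about 4 mm of their first positions, and the weight within about 6 mm. Those differences are about what the networks' error would give, and nothing touched them.
- **Robot:** the gripper was clear of everything at hand-in.

**Disagreements**
- In the last side picture the network's handle position was about 11 mm off the model. The wrist picture shows the handle in place.
- Early on, the networks twice mistook other things for the vial and the weight. I discarded those readings after comparing them with the pictures.

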